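# Thread a spindle through two pillow blocks and seat its collar

## Robot

A 6-joint arm with a two-finger parallel gripper is mounted at the origin on a cart in front of the work surface, level with it; the furniture and walls round the work are solid. World frame = base frame: x ahead of the robot, y to its left, z up, the work surface at z = 0. Lengths are in m, angles in rad, forces in N, time in s.
With the tool pointing down it reaches from about 0.325 to 0.75 m from the base axis. Payload 7.6 kg.
Tool frame: the origin (TCP) lies between the finger pads; the fingertips stand 22 mm ahead of it and the grasp point (between the pads) lies 3 mm ahead of it; z points along the fingers, y is the line along which they close (so a half turn about z gives the same grasp; the last joint's range is limited). The gripper opens to 85 mm and grips with 20 to 120 N. Pads are 22 mm wide; open, the fingers measure 114 mm over their backs; the gripper's body (76 mm by 85 mm) begins 54 mm behind the grasp point. The pads swing forward as they close: fully open they stand 13 mm farther back than shut.
Start: joints at [-1.307, 0.052, 1.401, -0, 1.689, -0.07], TCP at [0.172, -0.496, 0.253] pointing down, gripper open.
Joint ranges: [-2.9, 2.9], [-0.91, 2.17], [0.12, 2.37], [-1.06, 4.2], [0.26, 2.73], [-2.93, 2.93]. Speed limits (rad/s): [2.57, 2.57, 3.01, 3.14, 3.14, 3.14].

## Interface

Orientations are given as a 3x3 rotation matrix whose columns are the frame's x, y, z axes.
In Python, from cell import manip gives the robot as it stands.
- The arm moves only by the tool send_rows, never from a script. Its arguments are lists of equal length, an entry for each row: "travel": the shift along the tool's x, y, z in normalised numbers (1 is 600 mm), a list of three; "roll": the turn about the tool's z in normalised numbers (1 is 2 pi rad); "hand": the opening, from -1 (shut) to 1 (fully open). A call has exactly 10 rows; each row is the pose to reach, as a shift and turn from the pose commanded when the call began, along the tool's axes at that moment; what a row does not reach only later rows make up. A row lasts 1/8 s, in which the tool goes at most 62.5 mm and 10.7 degrees, less where a joint would pass 70% of its speed; a pose out of reach is approached as far as the arm can. No shift or turn number may pass 1 either way. A call with a gripper value outside its range is refused whole. The fingers move at their own pace and stop on an object; "force" is the grip in N (left out, the last holds). Time passes only in rows, so rows that repeat a pose let the fingers close, or fill a call up. It gives the time, the measured TCP pose, the force, the opening and the grip force at its end, in the units of the state.
- manip.get_state(): the state, without advancing time (a new reading comes with each control period).
- manip.camera(name): name is "scene" or "top" or "wrist"; returns a dict with "image" (400x640x3 uint8, red, green, blue), "fx", "fy", "cx", "cy" (pixels), "dist_coeffs" ([k1, k2, p1, p2, k3] as OpenCV has them; the pictures are not rectified), "rvec" (rotation vector, rad) and "tvec" (3), from world to camera coordinates, as OpenCV has them. Camera axes: x right, y down, z forward; pixel columns grow to the right and rows downward; lengths in m; the calibration is good to about 2 mm. A picture is of the moment at which its call begins. There is no depth.
- manip.close_job(): hands the job in; it is judged then, once.
The state is a dict: "t": time; "joint_pos": joint angles; "qd": joint speeds; "joint_torque": joint torques, N m; "ee_pos": TCP position; "ee_rot": TCP orientation; "contact_force": force on the tool from outside, world axes, zero at the start; "ft_torque": the same for the moment, N m; "grip_width": finger opening in m; "finger_force": force on a finger pad.
Only numpy, scipy, OpenCV 4.12 (cv2) and the standard library are available. Lean on these libraries where they do the work, as an engineer would, in place of code of your own. Each camera call takes 0.05 s, during which the arm holds its last target. There are 200 camera calls.

## Task

Take the spindle out of the two V blocks and thread it, nose first, through both bearings on the bolted-down base plate, from the side where their flared mouths are, until its collar sits fully home against the first bearing; then let go and leave it there. Feel your way in: the two bores are in line with each other, but they sit off-centre in eccentric bushes turned to some unknown angle, so press only lightly and give way to the side, up or down as it pushes back.

Things in the scene. Friction and masses are not known exactly. Their poses are not given: they have to be found in the camera images.
- base_plate: Dark steel plate bolted to the bench, 150x120x12 mm, x = -20..130, y = -60..60 mm. Origin at bench level, straight below the rim of the first bearing; x level, the way the spindle goes in; y across; z up. On it two grey pillow blocks, 72 mm wide, tops (with grease nipples) z = 109 mm, feet 104 mm wide up to z = 46 mm. Each holds an eccentric bush.
- first_mouth (a point): Middle of the first eccentric bush, in its rim plane: x = 0, y = 0, z = 70 mm of the plate. NOT measured: the bush is locked at an unknown angle, so the real bore lies 6.5 mm off this point, up, down, left, right or between. Its flared brass mouth, 32 mm inside and 38 outside at the rim, narrows over 10 mm to the 16 mm bore, which runs level along x from x = 10 to 34 mm.
- second_mouth (a point): The same point for the second bearing, 72 mm farther along x: equal flared rim at x = 72 mm, 16 mm bore in the block x = 82..106 mm. It has exactly the first bearing's unknown offset, so the two bores are in line. The spindle may press on the bearings and the plate with at most 12 N while it is threaded, and 20 N when its collar seats (last 6 mm).
- spindle: Steel spindle, 0.3 kg, level in two fixed grey V blocks (60 mm wide, 38 mm high, at about x = 10..60 and 90..140 mm), axis 30 mm above the bench. Origin on the axis in the collar's front face; x towards the nose. Shaft 14 mm thick, x = 0..134 mm, then a taper to 4 mm. Collar 44 mm across, x = -6..0. Behind it a square grip 24x24 mm, x = -44..-6 mm, sides along body y and z: grip it there.
- spindle_nose (a point): Tip of the spindle's tapered nose, on its axis at x = 150 mm of the spindle.

How it is judged:
By the outcome, as a careful person would: the job done as asked, in the order asked, and still so for the second after the job is handed in, with the robot touching nothing.
It also fails if it takes over 66 s, if anything falls off the work surface, if the arm or the gripper's body presses on something with over 40 N, if the wrist force passes 120 N, or if a joint passes its speed limit or range.

## Working session

There is one attempt and no reset: what is moved stays moved. The work goes in short steps, Python scripts to look and compute and a tool call to move; the robot and the scene stay as the last step left them, time stands still between calls to the robot, and variables do not carry over. Pictures are saved under pics/ and viewed, at most 10 in all, crops included, and the job is handed in when it is done.

Besides the shell and the picture viewer there is one more tool, called in YAML: its name, and indented under it one key for each argument. send_rows: Moves the arm, as the interface text tells. Its arguments: {"type":"object","properties":{"travel":{"type":"array"},"roll":{"type":"array"},"hand":{"type":"array"},"force":{"type":"number"}},"required":["travel","roll","hand"]}

```bash
ls; mkdir -p pics; python3 - <<'E'
from cell import manip
import cv2,numpy as np
s=manip.get_state()
print({k:np.round(v,3).tolist() for k,v in s.items()})
for n in("scene","top"):
    c=manip.camera(n); cv2.imwrite(f"pics/{n}0.png",c["image"][:,:,::-1])
    R=cv2.Rodrigues(np.array(c["rvec"]))[0]; print(n,c["fx"],c["cx"],c["cy"],c["dist_coeffs"],(-R.T@np.array(c["tvec"]).ravel()).round(3),R.round(2).tolist())
E
```

```text
pics
{'t': 0.0, 'joint_pos': [-1.307, 0.053, 1.402, -0.0, 1.689, -0.07], 'qd': [0.001, 0.002, -0.002, 0.001, 0.0, -0.0], 'joint_torque': [-0.001, -38.167, -36.018, -0.0, 0.006, -0.0], 'ee_pos': [0.172, -0.496, 0.252], 'ee_rot': [[0.945, 0.328, -0.0], [0.328, -0.945, 0.001], [0.0, -0.002, -1.0]], 'contact_force': [-0.246, 0.134, -0.273], 'ft_torque': [0.014, -0.022, -0.036], 'finger_force': 0.0, 'grip_width': 0.086}
scene 472.7571808488825 319.03297694347344 203.0845400213063 [-0.02953071  0.          0.          0.          0.        ] [0.171 0.619 0.523] [[-0.89, -0.45, -0.0], [-0.23, 0.47, -0.85], [0.38, -0.76, -0.52]]
top 412.52674174291263 323.77017299142847 198.18667183973648 [-0.0837511  0.         0.         0.         0.       ] [ 0.365 -0.033  0.925] [[0.01, -1.0, 0.03], [-0.99, -0.02, -0.16], [0.16, -0.03, -0.99]]
```

View pics/top0.png

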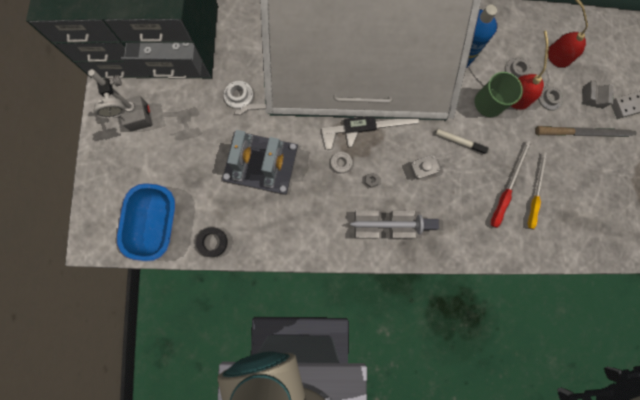

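View pics/scene0.png

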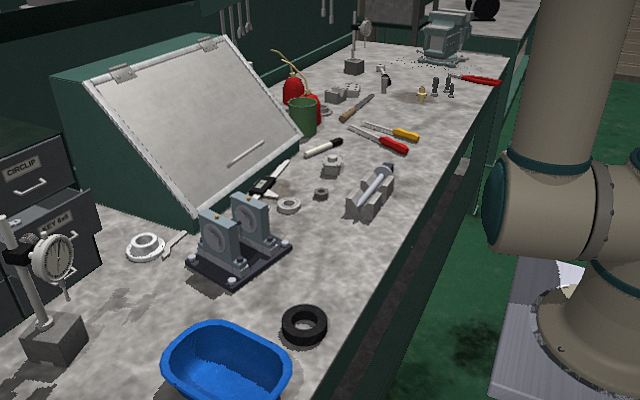

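The top view shows the spindle at about (345–438, 225), nose to the left (+y). The plate spans about (225–297, 133–193), with its brass mouths facing right (−y), so it threads towards +y. In the scene view the bearings are at about (235, 225) and the spindle at about (375, 190).

```bash
cat > h.py <<'E'
from cell import manip
import cv2,numpy as np
def ray(c,uv):
    K=np.array([[c["fx"],0,c["cx"]],[0,c["fy"],c["cy"]],[0,0,1]])
    p=cv2.undistortPoints(np.array(uv,float).reshape(-1,1,2),K,np.array(c["dist_coeffs"])).reshape(-1,2)
    R=cv2.Rodrigues(np.array(c["rvec"]))[0]; o=-R.T@np.array(c["tvec"]).ravel()
    return o,np.c_[p,np.ones(len(p))]@R
def onz(c,uv,z):
    o,d=ray(c,uv); return o+d*((z-o[2])/d[:,2])[:,None]
def tri(c1,u1,c2,u2):
    o1,d1=ray(c1,[u1]);o2,d2=ray(c2,[u2]);d1,d2=d1[0],d2[0]
    s=np.linalg.lstsq(np.c_[d1,-d2],o2-o1,rcond=None)[0]
    a,b=o1+s[0]*d1,o2+s[1]*d2; return (a+b)/2,np.linalg.norm(a-b)
E
python3 - <<'E'
from h import *
import pickle
t=manip.camera("top");s=manip.camera("scene");pickle.dump((t,s),open("c0.pkl","wb"))
i=t["image"][:,:,::-1]
a=cv2.resize(i[125:200,215:305],None,fx=6,fy=6,interpolation=cv2.INTER_CUBIC)
b=cv2.resize(i[205:245,340:445],None,fx=6,fy=6,interpolation=cv2.INTER_CUBIC)[:, :]
# stack: a 540x450 ; b 630x240 -> scale b placed separately
cv2.imwrite("pics/plate.png",a)
cv2.imwrite("pics/sp.png",b)
E
```

```text
(no output)
```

View pics/plate.png

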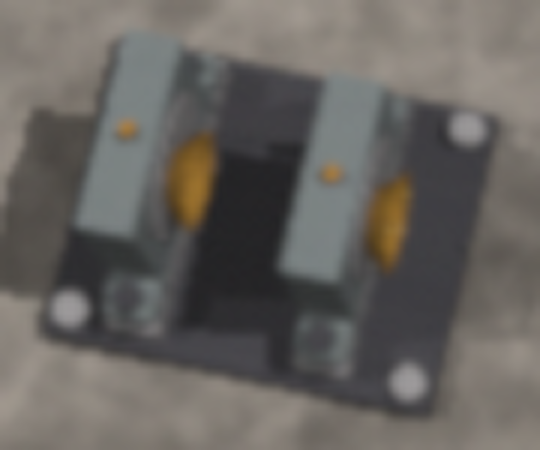

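View pics/sp.png

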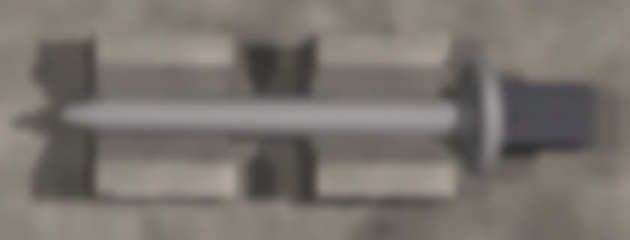

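The plate crop shows plate corners at crop (498,120), (432,415) and (40,335), nipples at (332,175) and (127,130), and brass mouths around (390,222) and (192,180). In the spindle crop the nose tip is at (62,114), the collar at x≈487 and the grip at (503–592, 85–148).

```bash
python3 - <<'E'
from h import *
import pickle
t,s=pickle.load(open("c0.pkl","rb"))
f=lambda P,o:(np.array(P,float)+.5)/6-.5+np.array(o)
np.set_printoptions(suppress=True,precision=4)
P=lambda p,z:onz(t,f(p,(215,125)),z)
c=P([(498,120),(432,415),(40,335)],.012);print("corners",c,np.linalg.norm(np.diff(c,axis=0),axis=1))
n=P([(332,175),(127,130)],.111);print("nip",n,np.linalg.norm(n[0]-n[1]))
d=(c[2]-c[1])[:2]; print("dir edge",np.degrees(np.arctan2(d[1],d[0])),"edge2",np.degrees(np.arctan2(*( (c[0]-c[1])[[1,0]])))+90,"nip",np.degrees(np.arctan2(*(n[1]-n[0])[[1,0]])))
q=(n[1]-n[0])/np.linalg.norm(n[1]-n[0]); print("origin from nip",n[0]-.022*q)
q3=np.array([q[0],q[1]]);print("origin from corners",(c[0]+c[1])[:2]/2+.02*q3)
S=lambda p,z:onz(t,f(p,(340,205)),z)
print("nose",S([(62,114)],.03),"shaft@455",S([(455,116)],.03),"gripback",S([(592,116)],.042),"gripsides",S([(550,85),(550,148)],.042),"gripfront",S([(503,116)],.042))
# plate brass in top crop
hsv=cv2.cvtColor(t["image"],cv2.COLOR_RGB2HSV);m=cv2.inRange(hsv,(10,120,60),(30,255,255));m[:, :215]=0;m[:,305:]=0;m[:125]=0;m[200:]=0
k,l,st,ce=cv2.connectedComponentsWithStats(m);print(st,ce)
E
```

```text
corners [[0.6371 0.0018 0.012 ]
 [0.5224 0.0236 0.012 ]
 [0.55   0.1716 0.012 ]] [0.1168 0.1506]
nip [[0.5871 0.0537 0.111 ]
 [0.6015 0.1239 0.111 ]] 0.07166308383447936
dir edge 79.41455507170127 edge2 79.23747199503313 nip 78.38095026463311
origin from nip [0.5827 0.0321 0.111 ]
origin from corners [0.5838 0.0322]
nose [[ 0.4559 -0.1173  0.03  ]] shaft@455 [[ 0.4574 -0.2621  0.03  ]] gripback [[ 0.4569 -0.3097  0.042 ]] gripsides [[ 0.468  -0.2944  0.042 ]
 [ 0.445  -0.2938  0.042 ]] gripfront [[ 0.4564 -0.2767  0.042 ]]
[[     0      0    640    400 255839]
 [   235    146      2      1      2]
 [   243    148      8     15     89]
 [   270    153      1      2      2]
 [   276    155      7     15     68]] [[319.5371 199.5264]
 [235.5    146.    ]
 [246.5955 154.7865]
 [270.     153.5   ]
 [279.3676 161.6765]]
```

The rows are not in the units I measure in: shifts go in shares of 600 mm and turns go in shares of 2 pi rad. I convert before sending: 336 mm / 600 = 0.56, 294 mm / 600 = 0.49, -1.241 rad / 6.2832 = -0.1975.

send_rows:
  travel:
    - [0.07,-0.02,0.015]
    - [0.14,-0.0417,0.03]
    - [0.21,-0.0617,0.045]
    - [0.28,-0.0833,0.06]
    - [0.35,-0.1033,0.075]
    - [0.42,-0.1233,0.09]
    - [0.49,-0.145,0.105]
    - [0.56,-0.165,0.12]
    - [0.56,-0.165,0.12]
    - [0.56,-0.165,0.12]
  roll: [-0.0247,-0.0493,-0.074,-0.0987,-0.1233,-0.148,-0.1727,-0.1975,-0.1975,-0.1975]
  hand: [1,1,1,1,1,1,1,1,1,1]
  force: 60

```text
t: 1.45
ee_pos: [0.4568, -0.2926, 0.1812]
ee_rot: [[-0.003, 1.0, -0.0], [1.0, 0.003, -0.0], [-0.0, -0.0, -1.0]]
contact_force: [-0.2, 0.1, 0.3]
grip_width: 0.0851
finger_force: 0.0
```

```bash
python3 - <<'E'
from h import *
import pickle
np.set_printoptions(suppress=True,precision=4)
s=manip.get_state();print(s["ee_pos"],s["ee_rot"],s["joint_pos"])
w=manip.camera("wrist");pickle.dump((w,s),open("w1.pkl","wb"));cv2.imwrite("pics/w1.png",w["image"][:,:,::-1])
R=cv2.Rodrigues(np.array(w["rvec"]))[0];print(-R.T@np.array(w["tvec"]).ravel(),R,w["fx"])
E
```

```text
[ 0.4568 -0.2926  0.1812] [[-0.0031  1.     -0.0005]
 [ 1.      0.0031 -0.0001]
 [-0.0001 -0.0005 -1.    ]] [-0.6376  0.1347  1.4568 -0.0004  1.5503 -0.6407]
[ 0.4563 -0.2165  0.3024] [[ 1.      0.0036 -0.0016]
 [ 0.0039 -0.9547  0.2974]
 [-0.0005 -0.2974 -0.9548]] 345.0373500282634
```

View pics/w1.png

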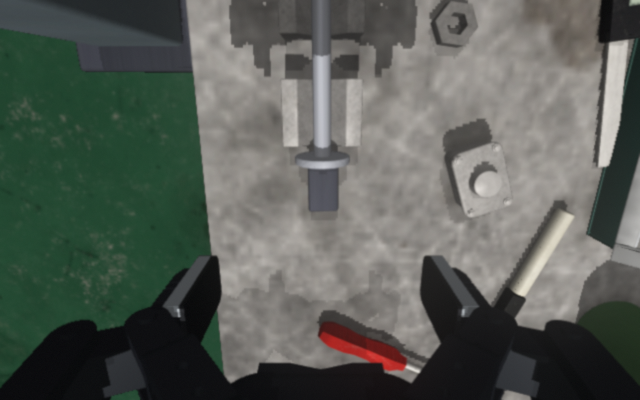

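The wrist view shows the grip at about (322,188) and the collar at (321,158), both centred, so the spindle estimate holds. The wrist camera looks back along −tool x, so I'll turn the tool about 160° and look into the mouth before picking up.

To row units: 253 mm / 600 = 0.4217, 112 mm / 600 = 0.1867, 1.7 rad / 6.2832 = 0.2706.

send_rows:
  travel:
    - [0.0417,0.0183,0.0067]
    - [0.0833,0.0367,0.0133]
    - [0.1267,0.0567,0.02]
    - [0.1683,0.075,0.0267]
    - [0.21,0.0933,0.0333]
    - [0.2533,0.1117,0.0417]
    - [0.295,0.13,0.0483]
    - [0.3367,0.15,0.055]
    - [0.38,0.1683,0.0617]
    - [0.4217,0.1867,0.0683]
  roll: [0.0271,0.0541,0.0812,0.1082,0.1353,0.1623,0.1894,0.2165,0.2435,0.2706]
  hand: [1,1,1,1,1,1,1,1,1,1]

```text
t: 2.75
ee_pos: [0.5682, -0.0394, 0.1407]
ee_rot: [[0.991, -0.133, 0.001], [-0.133, -0.991, -0.0], [0.001, 0.0, -1.0]]
contact_force: [-0.3, 0.0, 0.1]
grip_width: 0.0854
finger_force: 0.0
```

To row units: 1.1 rad / 6.2832 = 0.1751.

send_rows:
  travel:
    - [0,0,0]
    - [0,0,0]
    - [0,0,0]
    - [0,0,0]
    - [0,0,0]
    - [0,0,0]
    - [0,0,0]
    - [0,0,0]
    - [0,0,0]
    - [0,0,0]
  roll: [0.0255,0.0509,0.0764,0.1019,0.1273,0.1528,0.1751,0.1751,0.1751,0.1751]
  hand: [1,1,1,1,1,1,1,1,1,1]

```text
t: 4.0
ee_pos: [0.568, -0.0393, 0.1404]
ee_rot: [[0.34, -0.941, 0.0], [-0.941, -0.34, -0.0], [0.0, -0.0, -1.0]]
contact_force: [0.3, -0.4, -0.0]
grip_width: 0.0853
finger_force: 0.0
```

```bash
python3 - <<'E'
from h import *
import pickle
np.set_printoptions(suppress=True,precision=4)
s=manip.get_state();print(s["ee_pos"],s["ee_rot"],s["joint_pos"])
w=manip.camera("wrist");pickle.dump((w,s),open("w2.pkl","wb"));cv2.imwrite("pics/w2.png",w["image"][:,:,::-1])
R=cv2.Rodrigues(np.array(w["rvec"]))[0];print(-R.T@np.array(w["tvec"]).ravel())
K=np.array([[w["fx"],0,w["cx"]],[0,w["fy"],w["cy"]],[0,0,1]])
print(cv2.projectPoints(np.array([[.583,.032,.07]]),np.array(w["rvec"]),np.array(w["tvec"]),K,np.array(w["dist_coeffs"]))[0])
E
```

```text
[ 0.568  -0.0393  0.1404] [[ 0.3396 -0.9406  0.0002]
 [-0.9406 -0.3396 -0.0002]
 [ 0.0002 -0.0001 -1.    ]] [-0.1338  0.239   1.422  -0.0001  1.4804  2.6613]
[ 0.5936 -0.1111  0.2616]
[[[260.6834 308.2815]]]
```

View pics/w2.png

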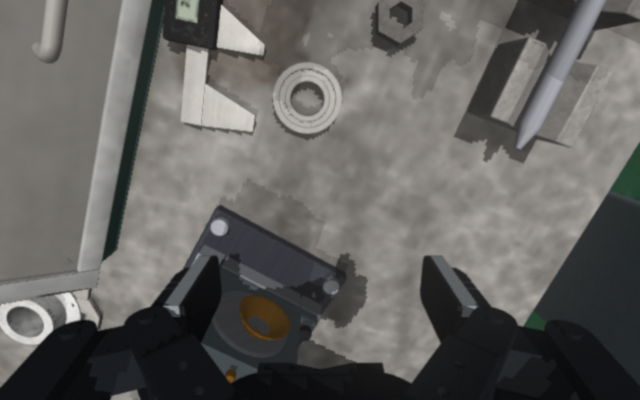

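The view shows into the first mouth: the brass ring is at about (264,318), offset to the image right of the grey bush centre at about (250,325), and the nipple is at (230,376). I'll zoom in and fit.

```bash
python3 - <<'E'
from h import *
import pickle
np.set_printoptions(suppress=True,precision=4)
w,s=pickle.load(open("w2.pkl","rb"))
i=w["image"];hsv=cv2.cvtColor(i,cv2.COLOR_RGB2HSV);m=cv2.inRange(hsv,(10,110,50),(32,255,255));m[:280]=0;m[352:]=0;m[:,:200]=0;m[:,310:]=0
n,l,st,ce=cv2.connectedComponentsWithStats(m);k=1+np.argmax(st[1:,4]);m=(l==k).astype('u1');print(st[k],ce[k])
cs,h=cv2.findContours(m,cv2.RETR_CCOMP,cv2.CHAIN_APPROX_NONE)
a=np.radians(79.1);q=np.array([np.cos(a),np.sin(a),0]);yv=np.array([-q[1],q[0],0]);O=np.array([.583,.032,0])
def onp(uv,x):
    o,d=ray(w,uv);P=o+d*((x-(o-O)@q)/(d@q))[:,None];return np.c_[(P-O)@yv,P[:,2]]*1000
for c in cs:
    if len(c)<20: continue
    p=onp(c.reshape(-1,2).astype(float),0.0)
    e=cv2.fitEllipse(p.astype(np.float32));print(len(c),"rim-plane (y,z) mm ellipse",e,p.min(0),p.max(0), cv2.minEnclosingCircle(p.astype(np.float32)))
print("bore throat: hole at x=10",[cv2.minEnclosingCircle(onp(c.reshape(-1,2).astype(float),.01).astype(np.float32)) for c,hh in zip(cs,h[0]) if hh[3]>=0 and len(c)>15])
print("nipple",onz(w,[(230,374)],.111))
cv2.imwrite("pics/w2z.png",cv2.resize(i[200:390,160:360,::-1],None,fx=3,fy=3,interpolation=cv2.INTER_CUBIC))
E
```

```text
[ 239  295   51   45 1460] [264.0322 316.9205]
135 rim-plane (y,z) mm ellipse ((3.5524978637695312, 76.19459533691406), (34.52166748046875, 38.69673538208008), 13.131643295288086) [-14.1557  57.26  ] [21.6255 96.9912] ((3.501286268234253, 77.0515365600586), 20.06262969970703)
58 rim-plane (y,z) mm ellipse ((1.5275932550430298, 85.23091888427734), (12.4207763671875, 16.66864776611328), 103.18962097167969) [-7.1351 78.5928] [ 9.4969 91.7884] ((1.1764345169067383, 86.24883270263672), 8.335397720336914)
bore throat: hole at x=10 [((3.9664299488067627, 73.58332061767578), 8.937311172485352)]
nipple [[0.5888 0.0478 0.111 ]]
```

View pics/w2z.png

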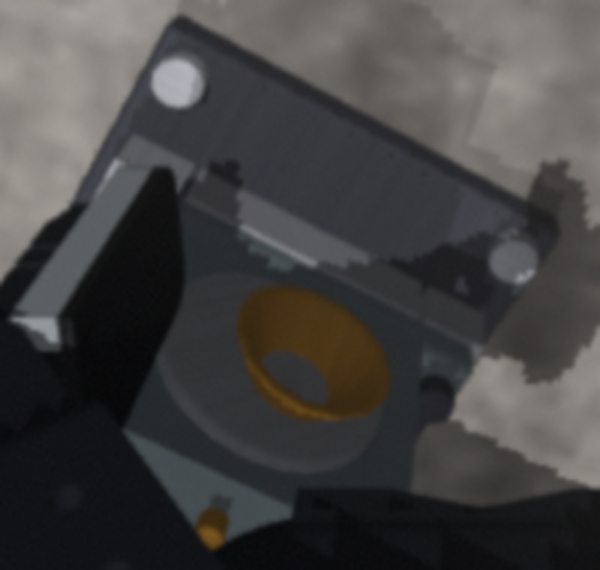

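The zoom shows the brass rim centred at about crop (313,352), the grey bush disc at about (160–395, 275–472), plate corners at (180,18) and (557,222), bolts at (178,82) and (515,260), and the block's top front edge from (125,430) to (295,492). I'll check the frame against these.

```bash
python3 - <<'E'
from h import *
import pickle
np.set_printoptions(suppress=True,precision=4)
w,s=pickle.load(open("w2.pkl","rb"));t,_=pickle.load(open("c0.pkl","rb"))
f=lambda P:(np.array(P,float)+.5)/3-.5+np.array((160,200))
c=onz(w,f([(180,18),(557,222)]),.012);print("corners",c,np.linalg.norm(c[0]-c[1]), "axis ang",np.degrees(np.arctan2(*(c[0]-c[1])[[1,0]]))+90,"mid",c.mean(0))
b=onz(w,f([(178,82),(515,260)]),.016);print("bolts wrist",b)
g=lambda P:(np.array(P,float)+.5)/6-.5+np.array((215,125))
print("bolts top",onz(t,g([(467,130),(408,382)]),.016))
e=onz(w,f([(125,430),(295,492)]),.109);print("block edge z109",e)
a=np.radians(79.1);q=np.array([np.cos(a),np.sin(a),0]);yv=np.array([-q[1],q[0],0]);O=np.array([c.mean(0)[0],c.mean(0)[1],0])+.02*q
print("O wrist",O,"edge x",(e-O)@q,"edge y",(e-O)@yv)
def onp(uv,x):
    o,d=ray(w,uv);P=o+d*((x-(o-O)@q)/(d@q))[:,None];return np.c_[(P-O)@yv,P[:,2]]*1000
bush=f([(160,362),(185,398),(220,435),(260,460),(300,471),(340,465),(370,447),(383,420),(215,277),(190,292)])
for x in(0,.004,.01): print(x,"bush",cv2.fitEllipse(onp(bush,x).astype(np.float32)))
rim=f([(240,320),(240,345),(252,375),(275,402),(305,417),(340,418),(372,408),(388,385),(385,355),(362,322),(330,298),(295,286),(262,290)])
for x in(0,.004): print(x,"rim",cv2.fitEllipse(onp(rim,x).astype(np.float32)))
E
```

```text
corners [[ 0.6362 -0.0023  0.012 ]
 [ 0.5243  0.0199  0.012 ]] 0.11408984361903203 axis ang 78.76316237308643 mid [0.5803 0.0088 0.012 ]
bolts wrist [[0.6315 0.013  0.016 ]
 [0.5319 0.0326 0.016 ]]
bolts top [[0.6317 0.0133 0.016 ]
 [0.534  0.0326 0.016 ]]
block edge z109 [[0.6088 0.0348 0.109 ]
 [0.5762 0.0376 0.109 ]]
O wrist [0.584  0.0285 0.    ] edge x [0.0109 0.0075] edge y [-0.0232  0.0095]
0 bush ((-2.1343464851379395, 89.27706146240234), (47.98123550415039, 49.02450180053711), 15.806756019592285)
0.004 bush ((-1.139040231704712, 84.17730712890625), (49.40086364746094, 50.47500228881836), 15.806705474853516)
0.01 bush ((0.35391765832901, 76.52766418457031), (51.530303955078125, 52.65074920654297), 15.806715965270996)
0 rim ((4.455147743225098, 79.9421157836914), (34.01482009887695, 38.282188415527344), 11.374746322631836)
0.004 rim ((5.645417213439941, 74.56616973876953), (35.02122116088867, 39.41484832763672), 11.374731063842773)
```

```bash
python3 - <<'E'
from h import *
import pickle
np.set_printoptions(suppress=True,precision=4)
w,s=pickle.load(open("w2.pkl","rb"));t,_=pickle.load(open("c0.pkl","rb"))
g=lambda P:(np.array(P,float)+.5)/6-.5+np.array((215,125))
b=onz(t,g([(467,130),(408,382),(70,308)]),.016);ctr=(b[0]+b[2])/2
d=b[2]-b[1];print("axis",np.degrees(np.arctan2(d[1],d[0])),"spans",np.linalg.norm(d),np.linalg.norm(b[0]-b[1]),"ctr",ctr)
a=np.arctan2(d[1],d[0]);a2=np.arctan2(*(b[0]-b[1])[[1,0]])+np.pi/2;print(np.degrees(a2));a=(a+a2)/2
q=np.array([np.cos(a),np.sin(a),0]);yv=np.array([-q[1],q[0],0]);O=ctr-.055*q;O[2]=0;print("O",O,np.degrees(a))
hsv=cv2.cvtColor(t["image"],cv2.COLOR_RGB2HSV);m=cv2.inRange(hsv,(10,120,60),(30,255,255))
for (x0,x1,X) in((275,285,0),(242,253,.072)):
    mm=np.zeros_like(m);mm[150 if X==0 else 147:175,x0:x1]=m[150 if X==0 else 147:175,x0:x1]
    c=max(cv2.findContours(mm,0,cv2.CHAIN_APPROX_NONE)[0],key=len).reshape(-1,2).astype(float)
    o,r=ray(t,c);P=o+r*((X-(o-O)@q)/(r@q))[:,None];Y=(P-O)@yv
    print("top brass y,z range mm",1e3*Y.min(),1e3*Y.max(),"mid",500*(Y.min()+Y.max()),"zmax",1e3*P[:,2].max(),1e3*P[:,2].min())
    R=onz(t,c,.075);print("  lateral at z75",500*(((R-O)@yv).min()+((R-O)@yv).max()))
E
```

```text
axis 78.57190122793294 spans 0.12997335907500698 0.09962316919487675 ctr [0.5957 0.0866 0.016 ]
78.80231971940512
O [0.5849 0.0327 0.    ] 78.68711047366904
top brass y,z range mm -7.707885084508041 26.819298034006774 mid 9.555706474749368 zmax 143.2770648433076 56.06682554410236
  lateral at z75 5.764103367291861
top brass y,z range mm -8.398771882735874 23.205848618780642 mid 7.403538368022384 zmax 123.24564994242304 51.63332015175415
  lateral at z75 5.960210803982412
```

The bolt spans come out at 130 × 100 mm, so the frame is consistent: O≈(0.584,0.0326), axis 78.8°. The bore is offset about +5 mm in plate y and +4 mm up. Now back to fetch the spindle.

To row units: 200 mm / 600 = 0.3333, 191 mm / 600 = 0.3183, -1.7 rad / 6.2832 = -0.2706.

send_rows:
  travel:
    - [0,0,-0.0167]
    - [0.0167,0.0167,-0.0333]
    - [0.0583,0.055,-0.05]
    - [0.1,0.095,-0.0667]
    - [0.1417,0.135,-0.0667]
    - [0.1833,0.175,-0.0667]
    - [0.225,0.215,-0.0667]
    - [0.2667,0.2533,-0.0667]
    - [0.3,0.2867,-0.0667]
    - [0.3333,0.3183,-0.0667]
  roll: [-0.0271,-0.0541,-0.0812,-0.1082,-0.1353,-0.1623,-0.1894,-0.2165,-0.2435,-0.2706]
  hand: [1,1,1,1,1,1,1,1,1,1]

```text
t: 5.3
ee_pos: [0.4556, -0.2928, 0.1804]
ee_rot: [[0.887, 0.463, 0.0], [0.463, -0.887, -0.0], [0.0, 0.0, -1.0]]
contact_force: [0.2, 0.6, -1.1]
grip_width: 0.0855
finger_force: 0.0
```

To row units: 85 mm / 600 = 0.1417, 75 mm / 600 = 0.125, -1.1 rad / 6.2832 = -0.1751.

send_rows:
  travel:
    - [0,0,0.0167]
    - [0,0,0.0333]
    - [0,0,0.05]
    - [0,0,0.075]
    - [0,0,0.1]
    - [0,0,0.125]
    - [0,0,0.1417]
    - [0,0,0.1417]
    - [0,0,0.1417]
    - [0,0,0.1417]
  roll: [-0.0271,-0.0541,-0.0812,-0.1082,-0.1353,-0.1623,-0.1751,-0.1751,-0.1751,-0.1751]
  hand: [1,1,1,1,1,1,1,1,1,1]

```text
t: 6.55
ee_pos: [0.4564, -0.2921, 0.096]
ee_rot: [[-0.003, 1.0, 0.001], [1.0, 0.003, -0.001], [-0.001, 0.001, -1.0]]
contact_force: [0.1, 0.4, 0.0]
grip_width: 0.0851
finger_force: 0.0
```

To row units: 62 mm / 600 = 0.1033, 55 mm / 600 = 0.0917.

send_rows:
  travel:
    - [-0.0017,0,0.025]
    - [-0.0017,0,0.05]
    - [-0.0017,0,0.075]
    - [-0.0017,0,0.0917]
    - [-0.0017,0,0.1033]
    - [-0.0017,0,0.1033]
    - [-0.0017,0,0.1033]
    - [-0.0017,0,0.1033]
    - [-0.0017,0,0.1033]
    - [-0.0017,0,0.1033]
  roll: [0,0,0,0,0,0,0,0,0,0]
  hand: [1,1,1,1,1,0.5,0.0,-0.5,-1,-1]
  force: 60

```text
t: 7.8
ee_pos: [0.457, -0.2931, 0.0341]
ee_rot: [[-0.004, 1.0, 0.002], [1.0, 0.004, -0.001], [-0.001, 0.002, -1.0]]
contact_force: [3.3, -0.3, 0.9]
grip_width: 0.0227
finger_force: 59.8
```

To row units: -30 mm / 600 = -0.05, -20 mm / 600 = -0.0333.

send_rows:
  travel:
    - [0,0,0]
    - [0,0,0]
    - [0,0,0]
    - [0,0,0]
    - [0,0,-0.0083]
    - [0,0,-0.0167]
    - [0,0,-0.0333]
    - [0,0,-0.05]
    - [0,0,-0.05]
    - [0,0,-0.05]
  roll: [0,0,0,0,0,0,0,0,0,0]
  hand: [-1,-1,-1,-1,-1,-1,-1,-1,-1,-1]

```text
t: 9.05
ee_pos: [0.456, -0.2928, 0.0632]
ee_rot: [[-0.004, 1.0, -0.0], [1.0, 0.004, 0.0], [0.0, -0.0, -1.0]]
contact_force: [-0.5, 0.0, -3.0]
grip_width: 0.0229
finger_force: 59.1
```

```bash
python3 - <<'E'
from h import *
import pickle
np.set_printoptions(suppress=True,precision=4)
s=manip.get_state();print({k:np.round(s[k],4) for k in("ee_pos","contact_force","ft_torque","grip_width","finger_force")})
w=manip.camera("wrist");t=manip.camera("top");c=manip.camera("scene");pickle.dump((w,t,c,s),open("w3.pkl","wb"))
v=np.vstack([cv2.resize(w["image"][0:330,180:460],None,fx=1.2,fy=1.2)]);cv2.imwrite("pics/w3.png",v[:,:,::-1])
E
```

```text
{'ee_pos': array([ 0.456 , -0.2928,  0.0632]), 'contact_force': array([-0.4649,  0.0332, -2.9824]), 'ft_torque': array([-0.0621,  0.0512, -0.0214]), 'grip_width': np.float64(0.0229), 'finger_force': np.float64(59.132)}
```

View pics/w3.png

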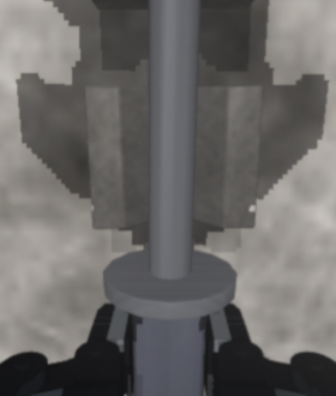

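The spindle is held squarely between the pads, with the collar at about (168,285), the shaft running straight ahead and 3 N on the wrist. Next I raise it and carry it to about 25 mm in front of the mouth, turned to 78.8°.

To row units: 129.5 mm / 600 = 0.2158, 115 mm / 600 = 0.1917, 0.07 rad / 6.2832 = 0.0111.

send_rows:
  travel:
    - [0,0,-0.025]
    - [0,0,-0.0533]
    - [0.0333,0.0217,-0.0533]
    - [0.075,0.05,-0.0533]
    - [0.1167,0.0767,-0.0533]
    - [0.1583,0.1033,-0.0533]
    - [0.1917,0.125,-0.0533]
    - [0.2158,0.1417,-0.0417]
    - [0.2158,0.1417,-0.025]
    - [0.2158,0.1417,-0.025]
  roll: [0,0,0.0048,0.0111,0.0175,0.0239,0.0286,0.0317,0.0317,0.0317]
  hand: [-1,-1,-1,-1,-1,-1,-1,-1,-1,-1]

```text
t: 10.45
ee_pos: [0.5399, -0.1633, 0.0778]
ee_rot: [[0.194, 0.981, -0.002], [0.981, -0.194, 0.0], [-0.0, -0.002, -1.0]]
contact_force: [-1.2, -0.5, -3.4]
grip_width: 0.0231
finger_force: 59.0
```

```bash
python3 - <<'E'
from h import *
import pickle
np.set_printoptions(suppress=True,precision=4)
s=manip.get_state();print({k:np.round(s[k],4) for k in("ee_pos","ee_rot","contact_force","ft_torque")})
w=manip.camera("wrist");t=manip.camera("top");c=manip.camera("scene");pickle.dump((w,t,c,s),open("w4.pkl","wb"))
K=lambda w:np.array([[w["fx"],0,w["cx"]],[0,w["fy"],w["cy"]],[0,0,1]])
R=s["ee_rot"];n=np.array(s["ee_pos"])+R@[.1757,0,.004]
pr=lambda w:cv2.projectPoints(n[None],np.array(w["rvec"]),np.array(w["tvec"]),K(w),np.array(w["dist_coeffs"]))[0].ravel()
print(n,pr(t),pr(c))
a,b=pr(t).astype(int),pr(c).astype(int);print(a,b)
f=lambda i,p:cv2.resize(i[p[1]-35:p[1]+35,p[0]-40:p[0]+40],None,fx=5,fy=5,interpolation=cv2.INTER_CUBIC)
cv2.imwrite("pics/n4.png",np.hstack([f(t["image"],a),f(c["image"],b)])[:,:,::-1])
E
```

```text
{'ee_pos': array([ 0.5399, -0.1633,  0.0778]), 'ee_rot': array([[ 0.1936,  0.9811, -0.0016],
       [ 0.9811, -0.1936,  0.0001],
       [-0.0002, -0.0016, -1.    ]]), 'contact_force': array([-1.1927, -0.506 , -3.3587]), 'ft_torque': array([-0.0874,  0.0336,  0.0303])}
[0.5739 0.009  0.0737] [292.4946 164.9012] [270.4478 204.4133]
[292 164] [270 204]
```

View pics/n4.png

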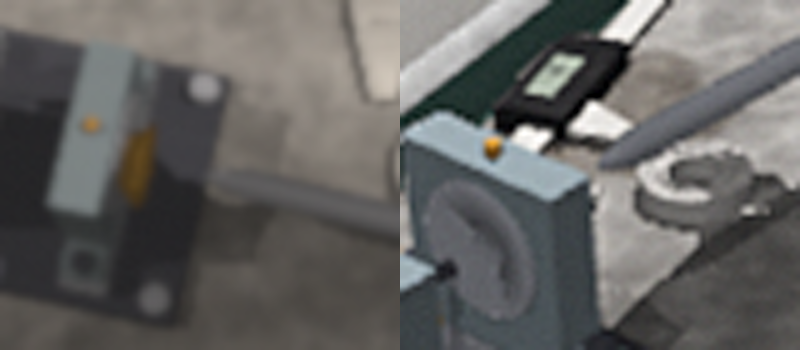

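The top crop shows the nose tip at (218,180), i.e. (295.2,164.6); the scene crop shows it at (205,163), i.e. (270.6,201.2). I triangulate that against the bore line.

```bash
python3 - <<'E'
from h import *
import pickle
np.set_printoptions(suppress=True,precision=4)
w,t,c,s=pickle.load(open("w4.pkl","rb"))
print(tri(t,(295.2,164.6),c,(270.6,201.2)))
# shaft mid edges: top crop shaft centre at (380,206)->, scene (760-400,75)
for z in(.07,.074,.078):print(onz(t,[(295.2,164.6),(252+380/5-.4,129+206/5-.4)],z))
# nipple pixel cross-check, both cams
print("nipple",tri(t,(252+91/5-.4,129+125/5-.4),c,(230+92/5-.4,169+147/5-.4)))
E
```

```text
(array([0.5751, 0.0038, 0.077 ]), np.float64(0.002630895055547639))
[[ 0.5756  0.0035  0.07  ]
 [ 0.5657 -0.0655  0.07  ]]
[[ 0.5746  0.0033  0.074 ]
 [ 0.5648 -0.0654  0.074 ]]
[[ 0.5736  0.0032  0.078 ]
 [ 0.5638 -0.0652  0.078 ]]
nipple (array([0.5885, 0.0544, 0.1076]), np.float64(0.0004240025042844574))
```

To row units: 40 mm / 600 = 0.0667, 38 mm / 600 = 0.0633.

send_rows:
  travel:
    - [0.0133,0,0]
    - [0.0267,0,0]
    - [0.0367,0,0]
    - [0.0433,0,0]
    - [0.0483,0,0]
    - [0.0533,0,0]
    - [0.0567,0,0]
    - [0.06,0,0]
    - [0.0633,0,0]
    - [0.0667,0,0]
  roll: [0,0,0,0,0,0,0,0,0,0]
  hand: [-1,-1,-1,-1,-1,-1,-1,-1,-1,-1]

```text
t: 11.85
ee_pos: [0.5483, -0.1237, 0.0783]
ee_rot: [[0.194, 0.981, 0.0], [0.981, -0.194, -0.0], [-0.0, 0.0, -1.0]]
contact_force: [-0.4, 0.5, -3.0]
grip_width: 0.0231
finger_force: 59.1
```

send_rows:
  travel:
    - [0.0017,0,0]
    - [0.0033,0,0]
    - [0.005,0,0]
    - [0.0067,0,0]
    - [0.0083,0,0]
    - [0.01,0,0]
    - [0.0117,0,0]
    - [0.0133,0,0]
    - [0.0133,0,0]
    - [0.0133,0,0]
  roll: [0,0,0,0,0,0,0,0,0,0]
  hand: [-1,-1,-1,-1,-1,-1,-1,-1,-1,-1]

```text
t: 13.1
ee_pos: [0.5497, -0.1159, 0.0781]
ee_rot: [[0.194, 0.981, -0.0], [0.981, -0.194, -0.0], [-0.0, -0.0, -1.0]]
contact_force: [-1.8, -0.2, -4.0]
grip_width: 0.0232
finger_force: 58.8
```

To row units: 4 mm / 600 = 0.0067, 3.5 mm / 600 = 0.0058.

send_rows:
  travel:
    - [0.0008,0,0]
    - [0.0017,0,0]
    - [0.0025,0,0]
    - [0.0033,0,0]
    - [0.0042,0,0]
    - [0.005,0,0]
    - [0.0058,0,0]
    - [0.0067,0,0]
    - [0.0067,0,0]
    - [0.0067,0,0]
  roll: [0,0,0,0,0,0,0,0,0,0]
  hand: [-1,-1,-1,-1,-1,-1,-1,-1,-1,-1]

```text
t: 14.35
ee_pos: [0.5508, -0.1118, 0.0784]
ee_rot: [[0.194, 0.981, 0.0], [0.981, -0.194, 0.0], [0.0, 0.0, -1.0]]
contact_force: [-0.7, -0.3, -4.2]
grip_width: 0.023
finger_force: 58.8
```

```bash
cat > f.py <<'E'
from h import *
import sys
s=manip.get_state();R=np.array(s["ee_rot"]);F=np.array(s["contact_force"])-[-.5,0,-3.1]
print("t",s["t"],"tool F",(R.T@F).round(2),"tool M",(R.T@np.array(s["ft_torque"])).round(3),"pos",np.round(s["ee_pos"],4))
a=np.radians(78.8);q=np.array([np.cos(a),np.sin(a)]);d=np.array(s["ee_pos"])[:2]-[.5843,.0326]
print("nose plate x (mm)",1e3*(d@q)+175.7,"lat",1e3*(d@[-q[1],q[0]]))
E
python3 f.py
```

```text
t 14.35 tool F [-0.36 -0.12  1.13] tool M [ 0.114 -0.409 -0.123] pos [ 0.5508 -0.1118  0.0784]
nose plate x (mm) 27.573247717882083 lat 4.794829450849567
```

To row units: 3 mm / 600 = 0.005, 2.5 mm / 600 = 0.0042.

send_rows:
  travel:
    - [0,0,0.0008]
    - [0,-0.0007,0.0017]
    - [0.0008,-0.0007,0.0017]
    - [0.0017,-0.0007,0.0017]
    - [0.0025,-0.0007,0.0017]
    - [0.0033,-0.0007,0.0017]
    - [0.0042,-0.0007,0.0017]
    - [0.005,-0.0007,0.0017]
    - [0.005,-0.0007,0.0017]
    - [0.005,-0.0007,0.0017]
  roll: [0,0,0,0,0,0,0,0,0,0]
  hand: [-1,-1,-1,-1,-1,-1,-1,-1,-1,-1]

```text
t: 15.6
ee_pos: [0.5508, -0.109, 0.0773]
ee_rot: [[0.194, 0.981, 0.0], [0.981, -0.194, -0.0], [-0.0, 0.0, -1.0]]
contact_force: [-0.3, -0.5, -2.3]
grip_width: 0.0229
finger_force: 59.0
```

```bash
python3 f.py
```

```text
t 15.6 tool F [-0.47  0.35 -0.84] tool M [-0.006 -0.123  0.017] pos [ 0.5508 -0.109   0.0773]
nose plate x (mm) 30.3190217510558 lat 5.328764981334653
```

To row units: 8 mm / 600 = 0.0133, 7 mm / 600 = 0.0117.

send_rows:
  travel:
    - [0.0017,0,0]
    - [0.0033,0,0]
    - [0.005,0,0]
    - [0.0067,0,0]
    - [0.0083,0,0]
    - [0.01,0,0]
    - [0.0117,0,0]
    - [0.0133,0,0]
    - [0.0133,0,0]
    - [0.0133,0,0]
  roll: [0,0,0,0,0,0,0,0,0,0]
  hand: [-1,-1,-1,-1,-1,-1,-1,-1,-1,-1]

```text
t: 16.85
ee_pos: [0.5524, -0.1012, 0.0773]
ee_rot: [[0.194, 0.981, -0.0], [0.981, -0.194, -0.0], [-0.0, -0.0, -1.0]]
contact_force: [-0.5, -0.3, -3.0]
grip_width: 0.0234
finger_force: 59.0
```

```bash
python3 f.py
```

```text
t 16.85 tool F [-0.29  0.03 -0.09] tool M [ 0.002 -0.164  0.05 ] pos [ 0.5524 -0.1012  0.0773]
nose plate x (mm) 38.294515418460264 lat 5.3356854935830285
```

To row units: 12 mm / 600 = 0.02, 10.5 mm / 600 = 0.0175.

send_rows:
  travel:
    - [0.0025,0,0]
    - [0.005,0,0]
    - [0.0075,0,0]
    - [0.01,0,0]
    - [0.0125,0,0]
    - [0.015,0,0]
    - [0.0175,0,0]
    - [0.02,0,0]
    - [0.02,0,0]
    - [0.02,0,0]
  roll: [0,0,0,0,0,0,0,0,0,0]
  hand: [-1,-1,-1,-1,-1,-1,-1,-1,-1,-1]

```text
t: 18.1
ee_pos: [0.5547, -0.0894, 0.0773]
ee_rot: [[0.194, 0.981, 0.0], [0.981, -0.194, -0.0], [-0.0, 0.0, -1.0]]
contact_force: [0.1, -0.2, -3.0]
grip_width: 0.0232
finger_force: 59.0
```

```bash
python3 f.py
```

```text
t 18.1 tool F [-0.08  0.64 -0.13] tool M [ 0.011 -0.076  0.008] pos [ 0.5547 -0.0894  0.0773]
nose plate x (mm) 50.275453530504265 lat 5.3196540542785575
```

To row units: 16 mm / 600 = 0.0267, 14 mm / 600 = 0.0233.

send_rows:
  travel:
    - [0.0033,0,0]
    - [0.0067,0,0]
    - [0.01,0,0]
    - [0.0133,0,0]
    - [0.0167,0,0]
    - [0.02,0,0]
    - [0.0233,0,0]
    - [0.0267,0,0]
    - [0.0267,0,0]
    - [0.0267,0,0]
  roll: [0,0,0,0,0,0,0,0,0,0]
  hand: [-1,-1,-1,-1,-1,-1,-1,-1,-1,-1]

```text
t: 19.35
ee_pos: [0.5578, -0.0737, 0.0773]
ee_rot: [[0.194, 0.981, 0.0], [0.981, -0.194, -0.0], [-0.0, 0.0, -1.0]]
contact_force: [0.2, 0.5, -3.5]
grip_width: 0.0232
finger_force: 59.0
```

```bash
python3 f.py
```

```text
t 19.35 tool F [0.58 0.6  0.35] tool M [ 0.013 -0.108 -0.03 ] pos [ 0.5578 -0.0737  0.0773]
nose plate x (mm) 66.31546180280371 lat 5.337253681148063
```

To row units: 14 mm / 600 = 0.0233, 13 mm / 600 = 0.0217.

send_rows:
  travel:
    - [0.0033,0,0]
    - [0.0067,0,0]
    - [0.01,0,0]
    - [0.0133,0,0]
    - [0.0167,0,0]
    - [0.02,0,0]
    - [0.0217,0,0]
    - [0.0233,0,0]
    - [0.0233,0,0]
    - [0.0233,0,0]
  roll: [0,0,0,0,0,0,0,0,0,0]
  hand: [-1,-1,-1,-1,-1,-1,-1,-1,-1,-1]

```text
t: 20.6
ee_pos: [0.5605, -0.06, 0.0773]
ee_rot: [[0.194, 0.981, 0.0], [0.981, -0.194, -0.0], [-0.0, 0.0, -1.0]]
contact_force: [-0.5, 0.4, -3.0]
grip_width: 0.023
finger_force: 59.0
```

```bash
python3 f.py
```

```text
t 20.6 tool F [ 0.34 -0.11 -0.08] tool M [ 0.06  -0.136 -0.063] pos [ 0.5605 -0.06    0.0773]
nose plate x (mm) 80.27128953475892 lat 5.335902989019029
```

To row units: 8 mm / 600 = 0.0133, 7 mm / 600 = 0.0117.

send_rows:
  travel:
    - [0.0017,0,0]
    - [0.0033,0,0]
    - [0.005,0,0]
    - [0.0067,0,0]
    - [0.0083,0,0]
    - [0.01,0,0]
    - [0.0117,0,0]
    - [0.0133,0,0]
    - [0.0133,0,0]
    - [0.0133,0,0]
  roll: [0,0,0,0,0,0,0,0,0,0]
  hand: [-1,-1,-1,-1,-1,-1,-1,-1,-1,-1]

```text
t: 21.85
ee_pos: [0.5621, -0.0521, 0.0773]
ee_rot: [[0.194, 0.981, 0.0], [0.981, -0.194, -0.0], [-0.0, 0.0, -1.0]]
contact_force: [0.4, 0.4, -2.9]
grip_width: 0.0233
finger_force: 59.0
```

```bash
python3 f.py
```

```text
t 21.85 tool F [ 0.58  0.75 -0.22] tool M [ 0.021 -0.12   0.047] pos [ 0.5621 -0.0521  0.0773]
nose plate x (mm) 88.29856869506109 lat 5.3381707347244705
```

To row units: 6 mm / 600 = 0.01, 5 mm / 600 = 0.0083.

send_rows:
  travel:
    - [0.0012,0,0]
    - [0.0023,0,0]
    - [0.0035,0,0]
    - [0.0047,0,0]
    - [0.0058,0,0]
    - [0.007,0,0]
    - [0.0083,0,0]
    - [0.01,0,0]
    - [0.01,0,0]
    - [0.01,0,0]
  roll: [0,0,0,0,0,0,0,0,0,0]
  hand: [-1,-1,-1,-1,-1,-1,-1,-1,-1,-1]

```text
t: 23.1
ee_pos: [0.5632, -0.0462, 0.0773]
ee_rot: [[0.194, 0.981, 0.0], [0.981, -0.194, -0.0], [-0.0, 0.0, -1.0]]
contact_force: [0.3, -0.1, -2.6]
grip_width: 0.0233
finger_force: 59.0
```

```bash
python3 f.py
```

```text
t 23.1 tool F [ 0.09  0.81 -0.55] tool M [-0.026 -0.131 -0.041] pos [ 0.5632 -0.0462  0.0773]
nose plate x (mm) 94.28989273369824 lat 5.348467788408114
```

send_rows:
  travel:
    - [0.001,0,0]
    - [0.002,0,0]
    - [0.003,0,0]
    - [0.004,0,0]
    - [0.005,0,0]
    - [0.006,0,0]
    - [0.0072,0,0]
    - [0.0083,0,0]
    - [0.0083,0,0]
    - [0.0083,0,0]
  roll: [0,0,0,0,0,0,0,0,0,0]
  hand: [-1,-1,-1,-1,-1,-1,-1,-1,-1,-1]

```text
t: 24.35
ee_pos: [0.5642, -0.0413, 0.0773]
ee_rot: [[0.194, 0.981, 0.0], [0.981, -0.194, -0.0], [-0.0, 0.0, -1.0]]
contact_force: [0.8, 0.1, -2.4]
grip_width: 0.0228
finger_force: 59.0
```

```bash
python3 f.py
```

```text
t 24.35 tool F [ 0.36  1.24 -0.68] tool M [ 0.042 -0.173  0.005] pos [ 0.5642 -0.0413  0.0773]
nose plate x (mm) 99.31490339644897 lat 5.345874536114699
```

send_rows:
  travel:
    - [0.0012,0,0]
    - [0.0023,0,0]
    - [0.0035,0,0]
    - [0.0047,0,0]
    - [0.0058,0,0]
    - [0.007,0,0]
    - [0.0083,0,0]
    - [0.01,0,0]
    - [0.01,0,0]
    - [0.01,0,0]
  roll: [0,0,0,0,0,0,0,0,0,0]
  hand: [-1,-1,-1,-1,-1,-1,-1,-1,-1,-1]

```text
t: 25.6
ee_pos: [0.5654, -0.0354, 0.0773]
ee_rot: [[0.194, 0.981, 0.0], [0.981, -0.194, -0.0], [-0.0, 0.0, -1.0]]
contact_force: [-0.2, 0.3, -3.0]
grip_width: 0.0235
finger_force: 59.0
```

```bash
python3 f.py
```

```text
t 25.6 tool F [ 0.39  0.27 -0.1 ] tool M [-0.018 -0.131  0.035] pos [ 0.5654 -0.0354  0.0773]
nose plate x (mm) 105.30854895920447 lat 5.3478622137438006
```

To row units: 10 mm / 600 = 0.0167, 8.5 mm / 600 = 0.0142.

send_rows:
  travel:
    - [0.0017,0,0]
    - [0.0033,0,0]
    - [0.005,0,0]
    - [0.0067,0,0]
    - [0.0092,0,0]
    - [0.0117,0,0]
    - [0.0142,0,0]
    - [0.0167,0,0]
    - [0.0167,0,0]
    - [0.0167,0,0]
  roll: [0,0,0,0,0,0,0,0,0,0]
  hand: [-1,-1,-1,-1,-1,-1,-1,-1,-1,-1]

```text
t: 26.85
ee_pos: [0.5674, -0.0254, 0.0773]
ee_rot: [[0.194, 0.981, 0.0], [0.981, -0.194, 0.0], [0.0, 0.0, -1.0]]
contact_force: [0.5, 1.2, -2.2]
grip_width: 0.0232
finger_force: 59.2
```

```bash
python3 f.py
```

```text
t 26.85 tool F [ 1.38  0.75 -0.95] tool M [-0.072 -0.024 -0.006] pos [ 0.5674 -0.0254  0.0773]
nose plate x (mm) 115.47499224914154 lat 5.317235248836768
```

To row units: 12 mm / 600 = 0.02, 10 mm / 600 = 0.0167.

send_rows:
  travel:
    - [0.0017,0,-0.0003]
    - [0.0033,0,-0.0003]
    - [0.0058,0,-0.0003]
    - [0.0083,0,-0.0003]
    - [0.0108,0,-0.0003]
    - [0.0133,0,-0.0003]
    - [0.0167,0,-0.0003]
    - [0.02,0,-0.0003]
    - [0.02,0,-0.0003]
    - [0.02,0,-0.0003]
  roll: [0,0,0,0,0,0,0,0,0,0]
  hand: [-1,-1,-1,-1,-1,-1,-1,-1,-1,-1]

```text
t: 28.1
ee_pos: [0.5698, -0.0136, 0.0776]
ee_rot: [[0.194, 0.981, 0.0], [0.981, -0.194, 0.0], [0.0, 0.0, -1.0]]
contact_force: [0.1, -1.0, -0.7]
grip_width: 0.0229
finger_force: 59.3
```

```bash
python3 f.py
```

```text
t 28.1 tool F [-0.88  0.74 -2.35] tool M [-0.205 -0.097  0.053] pos [ 0.5698 -0.0136  0.0776]
nose plate x (mm) 127.53440962215711 lat 5.2747257774368155
```

To row units: 10 mm / 600 = 0.0167, 8 mm / 600 = 0.0133.

send_rows:
  travel:
    - [0,0,-0.0003]
    - [0.0017,0,-0.0007]
    - [0.0033,0,-0.0007]
    - [0.005,0,-0.0007]
    - [0.0075,0,-0.0007]
    - [0.01,0,-0.0007]
    - [0.0133,0,-0.0007]
    - [0.0167,0,-0.0007]
    - [0.0167,0,-0.0007]
    - [0.0167,0,-0.0007]
  roll: [0,0,0,0,0,0,0,0,0,0]
  hand: [-1,-1,-1,-1,-1,-1,-1,-1,-1,-1]

```text
t: 29.35
ee_pos: [0.5717, -0.0037, 0.0779]
ee_rot: [[0.194, 0.981, 0.0], [0.981, -0.194, 0.0], [0.0, 0.0, -1.0]]
contact_force: [0.8, -1.4, -0.8]
grip_width: 0.0234
finger_force: 59.3
```

```bash
python3 f.py
```

```text
t 29.35 tool F [-1.17  1.56 -2.27] tool M [-0.141 -0.127  0.055] pos [ 0.5717 -0.0037  0.0779]
nose plate x (mm) 137.61064487755868 lat 5.349611145995379
```

To row units: 8 mm / 600 = 0.0133, 7 mm / 600 = 0.0117.

send_rows:
  travel:
    - [0,0.0002,-0.0003]
    - [0.0017,0.0003,-0.0005]
    - [0.0033,0.0003,-0.0005]
    - [0.005,0.0003,-0.0005]
    - [0.0067,0.0003,-0.0005]
    - [0.0083,0.0003,-0.0005]
    - [0.01,0.0003,-0.0005]
    - [0.0117,0.0003,-0.0005]
    - [0.0133,0.0003,-0.0005]
    - [0.0133,0.0003,-0.0005]
  roll: [0,0,0,0,0,0,0,0,0,0]
  hand: [-1,-1,-1,-1,-1,-1,-1,-1,-1,-1]

```text
t: 30.6
ee_pos: [0.5733, 0.004, 0.0782]
ee_rot: [[0.194, 0.981, 0.0], [0.981, -0.194, 0.0], [0.0, 0.0, -1.0]]
contact_force: [-0.3, 0.1, -2.1]
grip_width: 0.023
finger_force: 59.1
```

```bash
python3 f.py
```

```text
t 30.6 tool F [ 0.13  0.21 -1.  ] tool M [-0.021 -0.195 -0.025] pos [0.5733 0.004  0.0782]
nose plate x (mm) 145.48328424760882 lat 5.194613877601025
```

Forces are back to near zero. Now I approach the seat in small steps.

To row units: 3.6 mm / 600 = 0.006, 3.2 mm / 600 = 0.0053.

send_rows:
  travel:
    - [0.0007,0,0]
    - [0.0013,0,0]
    - [0.002,0,0]
    - [0.0027,0,0]
    - [0.0033,0,0]
    - [0.004,0,0]
    - [0.0047,0,0]
    - [0.0053,0,0]
    - [0.006,0,0]
    - [0.006,0,0]
  roll: [0,0,0,0,0,0,0,0,0,0]
  hand: [-1,-1,-1,-1,-1,-1,-1,-1,-1,-1]

```text
t: 31.85
ee_pos: [0.5741, 0.0074, 0.0782]
ee_rot: [[0.194, 0.981, 0.0], [0.981, -0.194, -0.0], [-0.0, 0.0, -1.0]]
contact_force: [1.3, -0.8, -1.6]
grip_width: 0.023
finger_force: 59.1
```

```bash
python3 f.py
```

```text
t 31.85 tool F [-0.4   1.92 -1.5 ] tool M [-0.057 -0.255  0.039] pos [0.5741 0.0074 0.0782]
nose plate x (mm) 148.96811678109734 lat 5.149032500971143
```

To row units: 2.5 mm / 600 = 0.0042, 1.5 mm / 600 = 0.0025.

send_rows:
  travel:
    - [0.0005,0.0003,-0.0002]
    - [0.001,0.0003,-0.0003]
    - [0.0015,0.0003,-0.0003]
    - [0.002,0.0003,-0.0003]
    - [0.0025,0.0003,-0.0003]
    - [0.003,0.0003,-0.0003]
    - [0.0035,0.0003,-0.0003]
    - [0.004,0.0003,-0.0003]
    - [0.0042,0.0003,-0.0003]
    - [0.0042,0.0003,-0.0003]
  roll: [0,0,0,0,0,0,0,0,0,0]
  hand: [-1,-1,-1,-1,-1,-1,-1,-1,-1,-1]

```text
t: 33.1
ee_pos: [0.5745, 0.0088, 0.0784]
ee_rot: [[0.194, 0.981, -0.001], [0.981, -0.194, -0.002], [-0.002, -0.0, -1.0]]
contact_force: [-2.3, -5.9, -2.0]
grip_width: 0.023
finger_force: 59.1
```

```bash
python3 f.py
```

```text
t 33.1 tool F [-6.1  -0.66 -1.07] tool M [ 0.169 -1.181 -0.082] pos [0.5745 0.0088 0.0784]
nose plate x (mm) 150.43339591989798 lat 5.025056718758931
```

To row units: 0.7 mm / 600 = 0.0012, 0.6 mm / 600 = 0.001.

send_rows:
  travel:
    - [0.0003,0,0]
    - [0.0007,0,0]
    - [0.001,0,0]
    - [0.0012,0,0]
    - [0.0012,0,0]
    - [0.0012,0,0]
    - [0.0012,0,0]
    - [0.0012,0,0]
    - [0.0012,0,0]
    - [0.0012,0,0]
  roll: [0,0,0,0,0,0,0,0,0,0]
  hand: [-1,-1,-1,-1,-1,-1,-1,-1,-1,-1]

```text
t: 34.35
ee_pos: [0.5745, 0.0089, 0.0784]
ee_rot: [[0.195, 0.981, -0.001], [0.981, -0.195, -0.003], [-0.003, -0.001, -1.0]]
contact_force: [-2.8, -8.5, -1.9]
grip_width: 0.0232
finger_force: 59.2
```

```bash
python3 f.py; python3 - <<'E'
from h import *
import pickle
s=manip.get_state();w=manip.camera("wrist");t=manip.camera("top");c=manip.camera("scene");pickle.dump((w,t,c,s),open("w5.pkl","wb"))
f=lambda i,y,x,k,h,wd:cv2.resize(i[y:y+h,x:x+wd],None,fx=k,fy=k,interpolation=cv2.INTER_CUBIC)
a=f(w["image"],100,220,2,250,200);b=f(c["image"],150,170,3,166,133)
b=cv2.resize(b,(399,500));cv2.imwrite("pics/end.png",np.hstack([a,b])[:,:,::-1])
E
```

```text
t 34.35 tool F [-8.75 -0.62 -1.2 ] tool M [ 0.216 -1.675 -0.101] pos [0.5745 0.0089 0.0784]
nose plate x (mm) 150.49717133869768 lat 5.020289696934582
```

View pics/end.png

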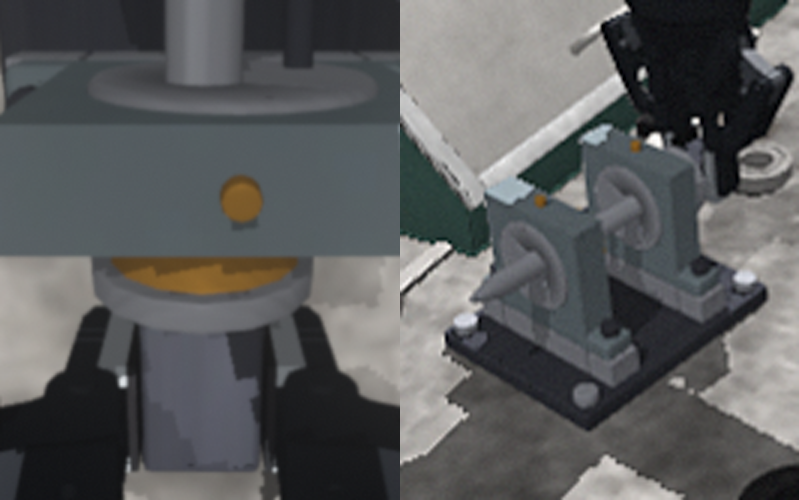

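The collar sits against the brass rim (left view, about (205,290)) and the nose protrudes from the second bearing (right view, about (475,295)). With 9 N applied it doesn't move further, so it is seated. I ease the preload, open the gripper and withdraw upward.

To row units: -0.9 mm / 600 = -0.0015, -0.6 mm / 600 = -0.001.

send_rows:
  travel:
    - [-0.0005,0,0]
    - [-0.001,0,0]
    - [-0.0015,0,0]
    - [-0.0015,0,0]
    - [-0.0015,0,0]
    - [-0.0015,0,0]
    - [-0.0015,0,0]
    - [-0.0015,0,0]
    - [-0.0015,0,0]
    - [-0.0015,0,0]
  roll: [0,0,0,0,0,0,0,0,0,0]
  hand: [-1,-1,-1,-1,-0.4,-0.2,0.1,0.4,0.7,1]
  force: 20

```text
t: 35.75
ee_pos: [0.5747, 0.0096, 0.0784]
ee_rot: [[0.194, 0.981, 0.0], [0.981, -0.194, -0.0], [-0.0, 0.0, -1.0]]
contact_force: [-0.5, 0.3, 0.2]
grip_width: 0.0849
finger_force: 0.0
```

To row units: -100 mm / 600 = -0.1667, -90 mm / 600 = -0.15.

send_rows:
  travel:
    - [0,0,0]
    - [0,0,0]
    - [0,0,-0.0083]
    - [0,0,-0.025]
    - [0,0,-0.05]
    - [0,0,-0.0833]
    - [0,0,-0.1167]
    - [0,0,-0.15]
    - [0,0,-0.1667]
    - [0,0,-0.1667]
  roll: [0,0,0,0,0,0,0,0,0,0]
  hand: [1,1,1,1,1,1,1,1,1,1]

```text
t: 37.0
ee_pos: [0.575, 0.0095, 0.1795]
ee_rot: [[0.194, 0.981, 0.002], [0.981, -0.194, -0.0], [0.0, 0.002, -1.0]]
contact_force: [0.7, 0.3, -0.1]
grip_width: 0.0857
finger_force: 0.0
```

```bash
python3 f.py; python3 - <<'E'
from h import *
import pickle
c0=pickle.load(open("w5.pkl","rb"))[2];c=manip.camera("scene")
# nose/shaft region of the second bearing: any shift since seated?
A,B=[cv2.cvtColor(x["image"][225:265,190:232],cv2.COLOR_RGB2GRAY).astype(np.float32) for x in(c0,c)]
print("nose shift px",cv2.phaseCorrelate(A,B),np.abs(A-B).mean())
E
```

```text
t 37.0 tool F [ 0.52  1.14 -3.  ] tool M [0.013 0.004 0.001] pos [0.575  0.0095 0.1795]
nose plate x (mm) 151.27257519114707 lat 4.6336381666186375
nose shift px ((0.5656610055630544, 0.11382400122435143), 1.024107001622518) 3.9880953
```

```bash
python3 - <<'E'
from h import *
import pickle
np.set_printoptions(suppress=True,precision=2)
W=pickle.load(open("w5.pkl","rb"));c0,t0=W[2],W[1];c=manip.camera("scene");t=manip.camera("top")
K=np.array([[c["fx"],0,c["cx"]],[0,c["fy"],c["cy"]],[0,0,1]])
q=np.array([.1942,.981,0]);n=np.array([.5794,.0336,.0743])+.15*q
pr=lambda p:cv2.projectPoints(np.array(p),np.array(c["rvec"]),np.array(c["tvec"]),K,np.array(c["dist_coeffs"]))[0].reshape(-1,2)
p=pr([n,n+.001*q,n-[0,0,.001],n+[.001,0,0]]);print("nose px",p[0],"px per mm: axial,down,+x",p[1:]-p[0])
def ecc(a,b,y0,y1,x0,x1):
    A,B=[cv2.cvtColor(x["image"][y0:y1,x0:x1],cv2.COLOR_RGB2GRAY).astype(np.float32) for x in(a,b)]
    M=np.eye(2,3,dtype=np.float32)
    try:r,M=cv2.findTransformECC(A,B,M,cv2.MOTION_TRANSLATION,(3,100,1e-5),None,3);return r,M[:,2],np.abs(A-B).mean()
    except cv2.error as e:return "fail",np.abs(A-B).mean()
u,v=p[0].astype(int)
print("scene nose",ecc(c0,c,v-9,v+9,u-8,u+12));print("scene bolt (static)",ecc(c0,c,250,265,180,200))
for k,X in(("c0",c0),("c",c)):
    print(k);print(cv2.cvtColor(X["image"],cv2.COLOR_RGB2GRAY)[v-4:v+6,u-8:u+10])
E
```

```text
nose px [193.72 250.69] px per mm: axial,down,+x [[-0.51  0.31]
 [ 0.09  0.51]
 [-0.51 -0.18]]
scene nose (0.9848451179506497, array([0.08, 0.54], dtype=float32), np.float32(6.9083333))
scene bolt (static) (0.9750702627838346, array([-0.05,  0.26], dtype=float32), np.float32(5.8333335))
c0
[[181 181 176 180 186 187 190 193 195 172 136 104 113 112 112 101  96  90]
 [181 185 181 181 180 187 193 205 205 143 108 116 110 103  99  87  82  79]
 [184 181 187 186 185 192 203 209 162 112  93 107  99  87  82  78  67  66]
 [175 180 187 187 190 196 204 201 119  86  69  77  77  74  73  81  88  87]
 [175 186 186 186 187 188 191 198 172 134 125 146 107  85  90  98 105 104]
 [179 185 181 178 175 174 182 189 196 185 180 196 152  91  97  98 100 100]
 [175 176 169 164 160 159 169 181 192 197 195 161 120  93  96  99  96  99]
 [165 163 156 153 148 151 171 186 192 170 134  99  79 103 102  99 100 100]
 [158 153 146 142 169 189 195 203 202 183 105  67  56  71  82  94  99  98]
 [152 147 146 178 198 210 210 206 210 218 176  42  32  38  43  66  90 108]]
c
[[177 178 176 177 180 184 186 189 191 193 190 127 103 117 112 109 106 104]
 [185 183 179 179 179 185 191 203 202 201 160 110 111  95 106 104  95  88]
 [181 178 181 184 181 189 198 208 205 177 112 111 106  89 102  92  81  77]
 [173 178 184 187 187 192 201 205 187 119 107 107 103  87  82  79  67  69]
 [172 179 184 183 186 187 191 191 148  79  89  81  76  68  72  73  85  83]
 [179 185 180 176 171 175 180 187 164 126  98 122 127  83  84  89  98 100]
 [172 178 166 164 157 160 166 180 192 186 165 141 127  96  98  96  99 100]
 [162 159 156 146 147 149 168 183 192 171 134  96  77 100 101  99  96  99]
 [156 149 144 143 167 186 191 199 201 181 105  68  56  71  82  91 101  98]
 [151 143 147 176 196 207 207 206 209 216 176  41  32  35  45  65  88 104]]
```

The nose settled by about 1–2 mm, mostly downward. To be sure the collar is still home, I'll nudge the back of the grip lightly with closed fingers.

To row units: -50 mm / 600 = -0.0833, -40 mm / 600 = -0.0667.

send_rows:
  travel:
    - [-0.0167,0,0]
    - [-0.0417,0,0]
    - [-0.0667,0,0]
    - [-0.0833,0,0]
    - [-0.0833,0,0]
    - [-0.0833,0,0]
    - [-0.0833,0,0]
    - [-0.0833,0,0.0167]
    - [-0.0833,0,0.0333]
    - [-0.0833,0,0.0333]
  roll: [0,0,0,0,0,0,0,0,0,0]
  hand: [-1,-1,-1,-1,-1,-1,-1,-1,-1,-1]

```text
t: 38.4
ee_pos: [0.5643, -0.0393, 0.1567]
ee_rot: [[0.194, 0.981, -0.003], [0.981, -0.194, 0.0], [-0.0, -0.003, -1.0]]
contact_force: [0.4, 0.3, 0.1]
grip_width: -0.0003
finger_force: 0.0
```

To row units: 79 mm / 600 = 0.1317, 70 mm / 600 = 0.1167.

send_rows:
  travel:
    - [0,0,0.025]
    - [0,0,0.0583]
    - [0,0,0.0917]
    - [0,0,0.1167]
    - [0,0,0.1317]
    - [0.005,0,0.1317]
    - [0.01,0,0.1317]
    - [0.015,0,0.1317]
    - [0.02,0,0.1317]
    - [0.025,0,0.1317]
  roll: [0,0,0,0,0,0,0,0,0,0]
  hand: [-1,-1,-1,-1,-1,-1,-1,-1,-1,-1]

```text
t: 39.65
ee_pos: [0.568, -0.0246, 0.0796]
ee_rot: [[0.194, 0.981, 0.0], [0.981, -0.194, -0.0], [-0.0, 0.0, -1.0]]
contact_force: [-0.7, -0.0, 0.1]
grip_width: 0.0
finger_force: 0.0
```

To row units: 4.5 mm / 600 = 0.0075, 4 mm / 600 = 0.0067.

send_rows:
  travel:
    - [0.0008,0,0]
    - [0.0017,0,0]
    - [0.0025,0,0]
    - [0.0033,0,0]
    - [0.0042,0,0]
    - [0.005,0,0]
    - [0.0058,0,0]
    - [0.0067,0,0]
    - [0.0075,0,0]
    - [0.0075,0,0]
  roll: [0,0,0,0,0,0,0,0,0,0]
  hand: [-1,-1,-1,-1,-1,-1,-1,-1,-1,-1]

```text
t: 40.9
ee_pos: [0.5687, -0.0215, 0.0795]
ee_rot: [[0.194, 0.981, -0.0], [0.981, -0.194, -0.002], [-0.002, 0.0, -1.0]]
contact_force: [-1.2, -7.1, 1.0]
grip_width: 0.0002
finger_force: 3.2
```

To row units: 0.6 mm / 600 = 0.001, 0.3 mm / 600 = 0.0005.

send_rows:
  travel:
    - [0.0005,0,0]
    - [0.001,0,0]
    - [0.001,0,0]
    - [0.001,0,0]
    - [0.001,0,0]
    - [0.001,0,0]
    - [0.001,0,0]
    - [0.001,0,0]
    - [0.001,0,0]
    - [0.001,0,0]
  roll: [0,0,0,0,0,0,0,0,0,0]
  hand: [-1,-1,-1,-1,-1,-1,-1,-1,-1,-1]

```text
t: 42.15
ee_pos: [0.5687, -0.0214, 0.0795]
ee_rot: [[0.195, 0.981, -0.0], [0.981, -0.195, -0.003], [-0.003, 0.0, -1.0]]
contact_force: [-2.5, -9.4, 1.4]
grip_width: -0.0001
finger_force: 4.4
```

```bash
python3 f.py; python3 - <<'E'
from h import *
c=manip.camera("scene");print(cv2.cvtColor(c["image"],cv2.COLOR_RGB2GRAY)[246:256,185:203])
E
```

```text
t 42.15 tool F [-9.59 -0.17 -4.47] tool M [ 0.055 -1.315 -0.034] pos [ 0.5687 -0.0214  0.0795]
nose plate x (mm) 119.6672126649821 lat 4.829210717785382
[[178 180 179 180 182 185 187 190 190 192 194 169 110 108 111 106 106 105]
 [185 182 178 182 179 184 192 199 203 202 171 122 107 112 114 106 101  93]
 [181 179 185 185 183 190 198 209 207 189 124 108 114 110 107  99  93  82]
 [171 178 187 186 191 194 202 204 186 139 109 108 108 100  87  80  75  70]
 [173 183 185 185 183 188 191 195 159  72 102  92  87  81  69  70  73  79]
 [179 186 180 177 175 173 182 185 176 103  95 102  84  83  84  89  91  97]
 [173 178 171 162 160 158 170 181 192 175 162 125  90  99  99  98 100  97]
 [162 162 155 149 146 150 168 185 191 170 141 101  81 102 100  97  96  96]
 [160 149 145 142 167 184 192 203 204 181 105  66  59  71  83  93 100  98]
 [149 145 145 174 198 208 208 206 209 217 177  37  32  37  44  66  88 107]]
```

The collar is firm and home: the extra push moved it only about 0.1 mm. I back away, lift and hand in.

To row units: -100 mm / 600 = -0.1667, -80 mm / 600 = -0.1333.

send_rows:
  travel:
    - [-0.005,0,0]
    - [-0.0133,0,0]
    - [-0.025,0,0]
    - [-0.0333,0,-0.0167]
    - [-0.0333,0,-0.05]
    - [-0.0333,0,-0.0917]
    - [-0.0333,0,-0.1333]
    - [-0.0333,0,-0.1667]
    - [-0.0333,0,-0.1667]
    - [-0.0333,0,-0.1667]
  roll: [0,0,0,0,0,0,0,0,0,0]
  hand: [-1,-1,-1,-1,-1,-1,-1,-1,-1,-1]

```text
t: 43.45
ee_pos: [0.5646, -0.0394, 0.1786]
ee_rot: [[0.194, 0.981, -0.001], [0.981, -0.194, 0.0], [-0.0, -0.001, -1.0]]
contact_force: [-0.1, 0.2, -0.4]
grip_width: -0.0
finger_force: 0.0
```

```bash
python3 - <<'E'
from h import *
c=manip.camera("scene");print(cv2.cvtColor(c["image"],cv2.COLOR_RGB2GRAY)[246:252,191:203])
print(manip.close_job())
E
```

```text
[[181 187 185 187 192 164 109 109 109 107 104  99]
 [186 196 200 197 166 123 104 108 106 103 100  90]
 [196 202 203 168 122 107 107 104 101  91  83  79]
 [197 201 183 117 108 104 104  93  84  79  72  64]
 [188 187 145  86  95  84  80  71  67  72  79  82]
 [176 180 158 107 106  97  97  79  82  86  96  97]]
the job is handed in; nothing more can be done
None
```

The spindle is threaded through both bearings with its collar home against the first, the gripper is released and clear, and the job was handed in at about 43.5 s; wrist readings while threading stayed under about 3 N, and under 10 N at the seat.

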